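# Set the belt tension and hold the lock collar home

### The arm

A 7-joint arm with a two-finger parallel gripper is mounted at the origin on the work surface. World frame = base frame: x ahead of the robot, y to its left, z up, the work surface at z = 0. Lengths are in m, angles in rad, forces in N, time in s.
With the tool pointing down it reaches from about 0.4 to 0.85 m from the base axis. Payload 6.9 kg.
Tool frame: the origin (TCP) lies on the centre line of the jaws, within the pads' length; the fingertips stand tip_reach ahead of it and the grasp point (between the pads) lies 6 mm ahead of it (tip_reach is the distance from the TCP to the fingertips, in m); z points along the fingers, y is the line along which they close (so a half turn about z gives the same grasp; the last joint's range is limited). The gripper opens to 85 mm and grips with 20 to 120 N. Pads are 22 mm wide; open, the fingers measure 114 mm over their backs; the gripper's body (76 mm by 85 mm) begins 54 mm behind the grasp point. The pads swing forward as they close: fully open they stand 13 mm farther back than shut.
Start: joints at [-1.206, 0.507, -0.238, 1.5, 0.126, 1.149, -0.155], TCP at [0.16, 0.604, 0.256] pointing down, gripper open.
Joint ranges: [-3.08, 3.08], [-0.24, 2.05], [-1.43, 1.35], [0, 2.5], [-1.52, 4.66], [0.17, 1.96], [-2.89, 2.89]. Speed limits (rad/s): [2.39, 2.39, 3.14, 3.14, 3.14, 3.14, 3.14].

### API

Orientations are given as a unit quaternion [w, x, y, z].
In Python, from workcell import state, get_image, finish_job, tip_reach gives the robot as it stands.
- The arm moves only by the tool play_rows, never from a script. Its argument "commands" is a list of rows, each a list of 7 numbers: the opening, from 0 (shut) to 1 (fully open), then the shift along the tool's x, y, z in mm, then the turn, a rotation vector about the tool's x, y, z in rad. In form: [[claw, tx, ty, tz, rx, ry, rz], ...]. A call has 1 to 20 rows; each row is the pose to reach, as a shift and turn from the pose commanded when the call began, along the tool's axes at that moment; what a row does not reach only later rows make up. A row lasts 1/12 s, in which the tool goes at most 41.7 mm and 7.16 degrees, less where a joint would pass 70% of its speed; a pose out of reach is approached as far as the arm can. A call with a gripper value outside its range is refused whole. The fingers move at their own pace and stop on an object; "grip_force" is the grip in N (left out, the last holds). Time passes only in rows, so rows that repeat a pose let the fingers close. It gives the time, the measured TCP pose, the force, the opening and the grip force at its end, in the units of the state.
- state(): the state, without advancing time (a new reading comes with each control period).
- get_image(name): name is "scene" or "top" or "wrist"; returns a dict with "img" (400x640x3 uint8, red, green, blue), "fx", "fy", "cx", "cy" (pixels), "rvec" (rotation vector, rad) and "tvec" (3), from world to camera coordinates, as OpenCV has them. Camera axes: x right, y down, z forward; pixel columns grow to the right and rows downward; lengths in m; the calibration is good to about 2 mm. A picture is of the moment at which its call begins. There is no depth.
- finish_job(): hands the job in; it is judged then, once.
The state is a dict: "time_s": time; "qpos": joint angles; "joint_velocities": joint speeds; "joint_efforts": joint torques, N m; "tool_pos": TCP position; "tcp_rot": TCP orientation; "force": force on the tool from outside, world axes, zero at the start; "moment": the same for the moment, N m; "width": finger opening in m; "gripper_force": force on a finger pad.
Only numpy, scipy, OpenCV 4.12 (cv2) and the standard library are available. Lean on these libraries where they do the work, as an engineer would, in place of code of your own. Each camera call takes 0.05 s, during which the arm holds its last target. There are 200 camera calls.

### The job

Set the belt tension on the grinder that lies on the bench: turn its small handwheel clockwise (seen from above), over as many grasps as it needs, until the pointer points at the index stud. Then turn the knurled lock collar beside it until its hidden keyways drop over the pins, push it fully home against its spring, and finish while still holding it there with the fingers, the pointer still at the stud. Leave the loose parts lying on the grinder where they are.

Things in the scene. Friction and masses are not known exactly. Their poses are not given: they have to be found in the camera images.
- grinder: belt grinder lying on its side, bolted down (place and yaw vary). Base plate 330 x 540 x 14 mm; nearest the robot a grey gearcase 150 x 320 mm, top 62 mm above the bench; beyond it the brown belt, up to 114 mm high. Origin on the bench; x away from the robot, y left. Vertical axes in its frame: handwheel at x -70, y +90 mm; collar at x -70, y -90 mm.
- tension (a joint): angle of the belt tension handwheel, rad. 0 = pointer exactly at the index stud; it starts 2.0 to 3.2 rad short of that (negative) and grows when turned clockwise seen from above. Turns with about 0.1 N m and stays where it is left; stops at -3.7 and +0.8.
- wheel_grip (a point): on the handwheel's vertical axis at mid-height of its rim (110 mm above the bench). Steel spoked wheel, rim 56 mm outside diameter, 14 mm high, hub reaching 8 mm above this point. Grip it across its diameter, at any yaw; nothing under the rim is nearer than 30 mm below this point, but for the central hub. The point turns with the wheel: its x lies along the pointer.
- pointer_tip (a point): tip of the dark flat pointer bar, 8 mm wide and 6 mm thick, under the handwheel, 52 mm from the axis and 73 mm above the bench; turns with the wheel.
- index_stud (a point): centre of the top of the index stud: steel, 10 mm across, standing 18 mm up from the gearcase (top 80 mm above the bench), 60 mm from the handwheel's axis on the side away from the robot (grinder's +x).
- collar: knurled steel lock collar, a closed cap 50 mm across and 42 mm high on a vertical spindle, turning freely either way without stops and sliding down. Origin: centre of its underside, z up. Inside, unseen: three evenly spaced keyways, and three spindle pins at an unknown angle. Keyways meet pins 0.3 to 1.8 rad from the start, either way; the window is about 0.25 rad wide.
- collar_top (a point): centre of the collar's flat top, 42 mm above its underside: 130 mm above the bench at rest, 116 mm when fully home. Once the keyways are over the pins and the collar is pressed, the pins stop carrying it (the push needed drops), block further turning, and let it go down to its stop.
- boss_top (a point): centre of the top of the round boss, 64 mm across, fixed under the collar, 72 mm above the bench. The gap between boss and collar is 16 mm at rest and 2 mm with the collar fully home.
- lock (a joint): how far the collar is pushed down, m: 0 up at rest, 0.014 fully home. A return spring pushes it up, about 3 N at 0 and 7 N at 0.014, so it rises if let go. Out of line, it meets the pins at 0.003; these are cushioned (1.5 N at first, then 1.5 N more per mm), so a blocked collar feels springy and cannot pass about 0.009.
- bushing: small flanged brass bushing, 22 mm across and 14 mm high, standing on the gearcase between handwheel and collar. Loose bystander; origin at the centre of its underside
- handle_block: dark wooden knife-handle block 120 x 32 x 26 mm, lying on the grinder's base plate to the right of the gearcase. Loose bystander; origin at the centre of its underside
- spare_wheel: spare aluminium wheel, 60 mm across and 34 mm high, lying on the base plate to the left of the gearcase. Loose bystander; origin at the centre of its underside

How it is judged:
On the way, in this order (a step that is already met when the one before it is completed fails the run):
1. the handwheel's pointer points at the index stud (within 0.15 rad), the collar not yet home (value of joint tension between -0.15 and 0.15 rad and value of joint lock below 0.009 m), for 0.2 s.
2. the collar is down over its pins, pushed home (at least 12 of 14 mm) (value of joint lock above 0.012 m), for 0.2 s.
At the end, for the whole second after the job is handed in: The pointer is at the index stud (joint tension within 0.15 rad of 0), the collar is pushed home over its pins (joint lock above 0.012 m of its 0.014) and at rest, and the fingers are still holding it (contact force above 2 N) (value of joint tension between -0.15 and 0.15 rad and value of joint lock above 0.012 m and contact force between the fingers and collar above 2 N and velocity of joint lock between -0.01 and 0.01 m/s and velocity of joint tension between -0.05 and 0.05 rad/s); the arm keeps its last pose, push and grip.
It fails at once if one of the loose parts on the grinder is disturbed (moved more than 25 mm) (distance of any of bushing, handle_block, spare_wheel from where it was at the start of the episode above 0.025 m).
It also fails if it takes over 72 s, if anything falls off the work surface, if the arm or the gripper's body presses on something with over 40 N, if the wrist force passes 120 N, or if a joint passes its speed limit or range.

## Working session

There is one attempt and no reset: what is moved stays moved. The work goes in short steps, Python scripts to look and compute and a tool call to move; the robot and the scene stay as the last step left them, time stands still between calls to the robot, and variables do not carry over. Pictures are saved under pics/ and viewed, at most 10 in all, crops included, and the job is handed in when it is done.

Besides the shell and the picture viewer there is one more tool, called as name([rows], argument=value, ...), one row to a line, values as JSON. play_rows: Moves the arm, as the interface text tells. Its arguments: {"type":"object","properties":{"commands":{"type":"array","items":{"type":"array","items":{"type":"number"}}},"grip_force":{"type":"number"}},"required":["commands"]}

```bash
mkdir -p pics; python3 - <<'E'
from workcell import state,get_image,tip_reach
import cv2
print(tip_reach if not callable(tip_reach) else tip_reach()); s=state(); print(s)
for n in ("scene","top"):
    d=get_image(n); cv2.imwrite(f"pics/{n}0.png",cv2.cvtColor(d["img"],cv2.COLOR_RGB2BGR)); print(n,d["fx"],d["fy"],d["cx"],d["cy"],d["rvec"],d["tvec"])
E
```

```text
0.025
{'time_s': 0.0, 'qpos': array([-1.20652561,  0.50834189, -0.23751861,  1.50113506,  0.12569587,
        1.14890403, -0.15478887]), 'joint_velocities': array([-4.58917056e-04,  4.91373705e-04,  8.64887258e-04,  1.63037376e-03,
        1.49334750e-03,  8.69778009e-05, -6.52320399e-04]), 'joint_efforts': array([ 4.37311746e-04, -6.20605159e+01, -2.18694650e+00, -2.49652362e+01,
        1.26149031e-02,  1.16000240e-02,  7.64407332e-05]), 'tool_pos': array([0.15989176, 0.60372465, 0.25542613]), 'tcp_rot': array([-9.95188838e-05,  1.29013904e-01,  9.91642377e-01, -8.94294149e-04]), 'force': array([ 0.53456477,  0.6069748 , -0.1936732 ]), 'moment': array([-0.02403886,  0.06650921, -0.03286841]), 'gripper_force': 0.0, 'width': 0.08529399430282424}
scene 413.5696239414536 413.5696239414536 322.05792131051544 201.35098395917527 [ 1.77355633  1.49768789 -0.77667297] [-0.10827929 -0.24419451  1.43620082]
top 475.2609656288714 475.2609656288714 318.7585155717676 200.566333032739 [ 2.12858297 -2.09890446  0.15334362] [0.04966322 0.58652053 0.87458327]
```

View pics/top0.png

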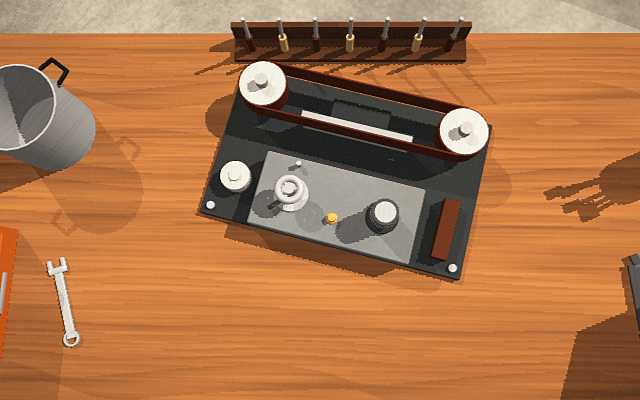

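The top view shows the handwheel at about (290,189), the collar at (384,213), the stud at (298,163) and the bushing at (331,218). The pointer seems to point lower-left. I'll enlarge this area.

```bash
cat > h.py <<'E'
import numpy as np,cv2
from workcell import state,get_image
from scipy.spatial.transform import Rotation as R
def ray(d,u,v,z):
    M=cv2.Rodrigues(np.array(d["rvec"]))[0]; c=-M.T@np.array(d["tvec"])
    r=M.T@np.array([(u-d["cx"])/d["fx"],(v-d["cy"])/d["fy"],1]); return c+r*(z-c[2])/r[2]
def proj(d,p):
    K=np.array([[d["fx"],0,d["cx"]],[0,d["fy"],d["cy"]],[0,0,1]])
    return cv2.projectPoints(np.array(p,float).reshape(-1,3),np.array(d["rvec"]),np.array(d["tvec"]),K,None)[0].reshape(-1,2)
def save(d,name,box=None,k=1):
    im=cv2.cvtColor(d["img"],cv2.COLOR_RGB2BGR)
    if box: x0,y0,x1,y1=box; im=im[y0:y1,x0:x1]
    cv2.imwrite(f"pics/{name}.png",cv2.resize(im,None,fx=k,fy=k,interpolation=cv2.INTER_NEAREST))
E
python3 - <<'E'
from h import *
d=get_image("top"); save(d,"top1",(250,145,430,265),4.4)
for n,u,v,z in [("wheel",290,187,.117),("collar",384.5,212,.13),("stud",298,163,.08),("bush",331,217,.076),("bl_screw",210,205,.014),("br_screw",453,268,.014)]: print(n,ray(d,u,v,z))
E
```

```text
wheel [0.59890199 0.10870995 0.117     ]
collar [ 0.55271184 -0.06159898  0.13      ]
stud [0.6538937  0.09815661 0.08      ]
bush [0.55036644 0.03343946 0.076     ]
bl_screw [0.58102379 0.28173339 0.014     ]
br_screw [ 0.46094123 -0.20725514  0.014     ]
```

View pics/top1.png

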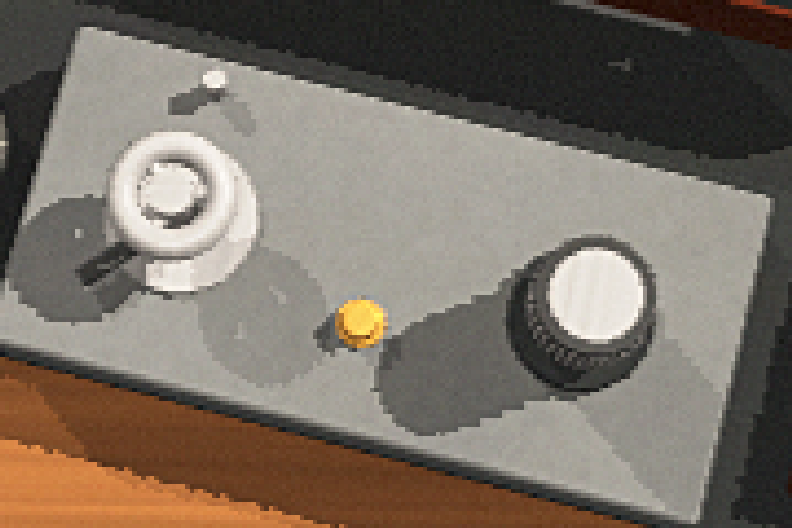

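The crop shows the rim centre at (172,193), the collar top at (596,294), the stud at (214,79) and the pointer tip at about (84,275). The gearcase corners are at about (78,27), (772,198), (697,522) and (3,345). Next I'll fit the grinder pose to these.

```bash
cat > fit.py <<'E'
from h import *
from scipy.optimize import least_squares
d=get_image("top")
px=np.array([(172,193),(596,294),(214,79),(78,27),(772,198),(697,522),(3,345)])/4.4+[250,145]
L=np.array([(-70,90,117),(-70,-90,130),(-10,90,80),(0,160,62),(0,-160,62),(-150,-160,62),(-150,160,62)])/1e3
# gearcase: x offset unknown -> param
def model(p):
    Q=L.copy(); Q[3:,0]+=p[3]
    c,s=np.cos(p[2]),np.sin(p[2]); return np.c_[p[0]+c*Q[:,0]-s*Q[:,1],p[1]+s*Q[:,0]+c*Q[:,1],Q[:,2]]
r=least_squares(lambda p:(proj(d,model(p))-px).ravel(),[.65,0,-.25,0])
print(r.x,np.round(r.fun.reshape(-1,2),1)); W=model(r.x); print(W[:3])
t=ray(d,84/4.4+250,275/4.4+145,.074); a=W[0]
g=r.x[2]; v=t[:2]-a[:2]; print("tip",t,np.linalg.norm(v),"tension",-(np.arctan2(v[1],v[0])-g))
c,s=np.cos(g),np.sin(g)
E
python3 fit.py
python3 - <<'E'
from h import *
d=get_image("scene"); save(d,"sc0",None,1.25)
E
```

```text
[ 0.64225194  0.00633453 -0.23444634  0.00451051] [[ 0.1  0.2]
 [ 0.9 -0.1]
 [ 0.4  0.3]
 [-0.4 -0.8]
 [ 1.4 -1.2]
 [ 1.5  1.2]
 [-4.1  0. ]]
[[ 0.59507432  0.11013372  0.117     ]
 [ 0.55325951 -0.06494204  0.13      ]
 [ 0.65343291  0.09619545  0.08      ]]
tip [0.56749865 0.15175632 0.074     ] 0.04992853192381562 tension -2.3903668242135336
```

View pics/sc0.png

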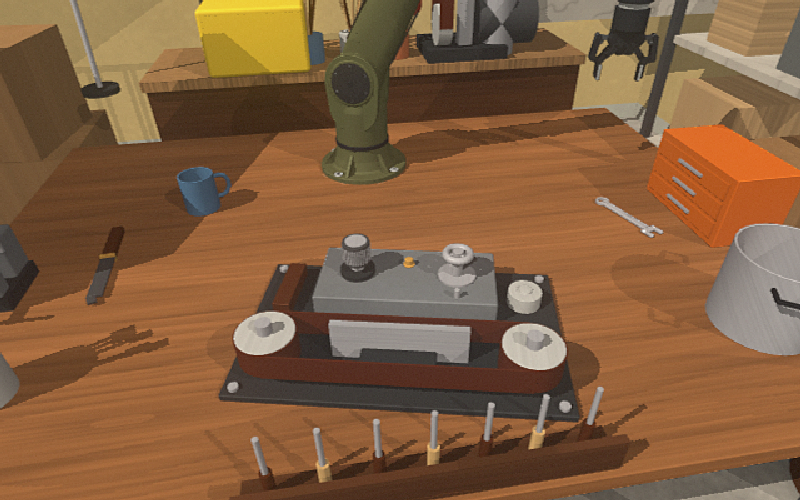

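The scene view confirms the layout: collar left, wheel right, and nothing tall near the gearcase. The bottom-left corner I read was off, so I'll refit without it and work out the first move.

```bash
sed -i 's/,(3,345)\]/]/; s/,(-150,160,62)\]/]/' fit.py; python3 fit.py
cat >> h.py <<'E'
def go(x,y,z,yaw=None):
    "tool-frame mm shift + rz; yaw = world azimuth of tool y axis"
    s=state(); q=s["tcp_rot"]; M=R.from_quat([q[1],q[2],q[3],q[0]])
    t=M.inv().apply(np.array([x,y,z])-s["tool_pos"])*1e3
    rv=np.zeros(3)
    if yaw is not None:
        yv=np.array([np.cos(yaw),np.sin(yaw),0]); zv=np.array([0,0,-1.]); T=R.from_matrix(np.c_[np.cross(yv,zv),yv,zv])
        rv=(M.inv()*T).as_rotvec()
    ya=M.as_matrix()[:,1]
    print("shift",np.round(t,1),"rot",np.round(rv,3),"yaw now",np.arctan2(ya[1],ya[0]).round(3),"q",s["qpos"].round(3),"pos",s["tool_pos"].round(4),"t",s["time_s"],"F",s["force"].round(1),"w",round(s["width"],4),"gf",round(s["gripper_force"],1))
E
python3 -c "
from h import *
go(.596,.110,.2)"
```

```text
[ 0.64245309  0.00738251 -0.23694081  0.00396064] [[-0.6 -0.1]
 [ 0.2 -0.1]
 [-0.1  0.1]
 [-0.9 -0.8]
 [ 0.7 -0.8]
 [ 0.6  1.6]]
[[ 0.59553455  0.11129907  0.117     ]
 [ 0.55328315 -0.06367184  0.13      ]
 [ 0.65385818  0.09721527  0.08      ]]
tip [0.56749865 0.15175632 0.074     ] 0.049221955594306886 tension -2.4137332564588188
shift [-548.  -365.9   56.2] rot [0. 0. 0.] yaw now 1.312 q [-1.207  0.508 -0.238  1.5    0.126  1.149 -0.155] pos [0.1599 0.604  0.256 ] t 0.3 F [0.3 0.8 1. ] w 0.0853 gf 0.0
```

play_rows([
  [1,-14,-9,0,0,0,0],
  [1,-42,-28,2,0,0,0],
  [1,-74,-49,4,0,0,0],
  [1,-106,-70,8,0,0,0],
  [1,-138,-92,12,0,0,0],
  [1,-170,-113,16,0,0,0],
  [1,-202,-135,20,0,0,0],
  [1,-234,-156,24,0,0,0],
  [1,-266,-178,28,0,0,0],
  [1,-298,-199,32,0,0,0],
  [1,-330,-220,36,0,0,0],
  [1,-362,-242,40,0,0,0],
  [1,-394,-263,44,0,0,0],
  [1,-426,-284,48,0,0,0],
  [1,-458,-306,52,0,0,0],
  [1,-490,-327,54,0,0,0],
  [1,-520,-347,56,0,0,0],
  [1,-540,-360,56,0,0,0],
  [1,-548,-366,56,0,0,0],
  [1,-548,-366,56,0,0,0],
])

```text
time_s: 1.97
tool_pos: [0.5972, 0.1065, 0.1999]
tcp_rot: [0.0, 0.132, 0.991, -0.001]
force: [-0.4, 0.4, 0.4]
width: 0.0853
gripper_force: 0.0
```

```bash
python3 -c "
from h import *
go(.596,.111,.106,1.33)"
```

```text
shift [ 2.4  4.2 93.9] rot [-0.001  0.001 -0.023] yaw now 1.307 q [-0.137  0.522 -0.129  1.634  0.078  0.991  1.016] pos [0.5972 0.1065 0.1999] t 1.9667 F [-0.4  0.4  0.4] w 0.0853 gf 0.0
```

play_rows([
  [1,2,4,10,0,0,0],
  [1,2,4,30,0,0,0],
  [1,2,4,50,0,0,0],
  [1,2,4,65,0,0,0],
  [1,2,4,78,0,0,0],
  [1,2,4,86,0,0,0],
  [1,2,4,86,0,0,0],
  [1,2,4,86,0,0,0],
], grip_force=40)

```text
time_s: 2.63
tool_pos: [0.5943, 0.116, 0.1142]
tcp_rot: [-0.0, 0.128, 0.992, 0.0]
force: [0.0, -0.1, 0.3]
width: 0.0855
gripper_force: 0.0
```

```bash
python3 -c "
from h import *
go(.5955,.1113,.114)
d=get_image('wrist'); save(d,'w1')
print(proj(d,[[.5955,.1113,.117],[.5955,.1113,.118]]))"
```

```text
shift [-2.4 -4.3  0.2] rot [0. 0. 0.] yaw now 1.314 q [-0.157  0.615 -0.122  1.733  0.097  0.8    0.989] pos [0.5943 0.116  0.1142] t 2.6333 F [ 0.  -0.1  0.3] w 0.0855 gf 0.0
[[308.29664794 292.55173294]
 [308.22636341 293.83011552]]
```

View pics/w1.png

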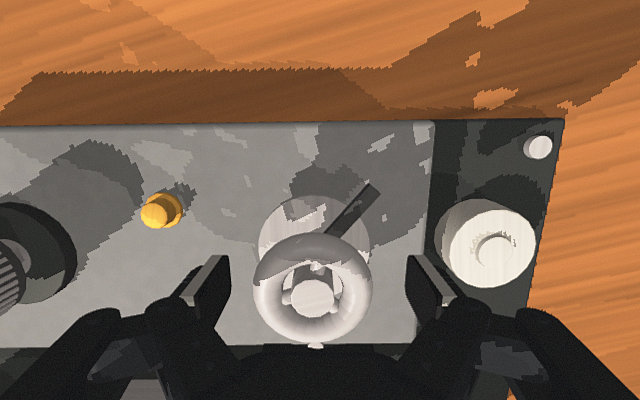

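The wrist view shows the wheel centred at (312,287) between the fingers (230 and 405), and the pointer is visible at (370,190). I'll close on the wheel.

play_rows([
  [1,-2,-4,0,0,0,0],
  [1,-2,-4,0,0,0,0],
  [0,-2,-4,0,0,0,0],
  [0,-2,-4,0,0,0,0],
  [0,-2,-4,0,0,0,0],
  [0,-2,-4,0,0,0,0],
  [0,-2,-4,0,0,0,0],
  [0,-2,-4,0,0,0,0],
  [0,-2,-4,0,0,0,0],
  [0,-2,-4,0,0,0,0],
], grip_force=40)

```text
time_s: 3.52
tool_pos: [0.5972, 0.1127, 0.1158]
tcp_rot: [0.002, 0.128, 0.992, 0.002]
force: [-0.1, 4.0, 6.8]
width: 0.0548
gripper_force: 41.4
```

play_rows([
  [0,-2,-4,0,0,0,0.06],
  [0,-2,-4,0,0,0,0.17],
  [0,-2,-4,0,0,0,0.28],
  [0,-2,-4,0,0,0,0.39],
  [0,-2,-4,0,0,0,0.5],
  [0,-2,-4,0,0,0,0.6],
])

```text
time_s: 4.02
tool_pos: [0.5976, 0.113, 0.1158]
tcp_rot: [-0.0, 0.416, 0.909, 0.004]
force: [-0.5, 15.5, 6.3]
width: 0.0549
gripper_force: 41.6
```

```bash
python3 -c "
from h import *
go(.5955,.1113,.114)
d=get_image('top'); save(d,'t2',(250,145,430,265),4.4)"
```

```text
shift [ 0.  -2.7  1.7] rot [0. 0. 0.] yaw now 0.712 q [-0.252  0.614  0.046  1.73  -0.048  0.793  0.532] pos [0.5976 0.113  0.1158] t 4.0167 F [-0.5 15.5  6.3] w 0.0549 gf 41.6
```

play_rows([
  [0,4,4.5,-1,0,0,0],
  [0,4,4.5,-1,0,0,0.06],
  [0,4,4.5,-1,0,0,0.17],
  [0,4,4.5,-1,0,0,0.28],
  [0,4,4.5,-1,0,0,0.39],
  [0,4,4.5,-1,0,0,0.5],
  [0,4,4.5,-1,0,0,0.6],
  [0,4,4.5,-1,0,0,0.7],
  [0,4,4.5,-1,0,0,0.8],
  [0,4,4.5,-1,0,0,0.9],
  [0,4,4.5,-1,0,0,1.0],
  [0,4,4.5,-1,0,0,1.1],
  [0,4,4.5,-1,0,0,1.2],
  [0,4,4.5,-1,0,0,1.3],
  [0,4,4.5,-1,0,0,1.4],
  [0,4,4.5,-1,0,0,1.5],
  [0,4,4.5,-1,0,0,1.6],
  [0,4,4.5,-1,0,0,1.6],
  [0,4,4.5,-1,0,0,1.6],
])

```text
time_s: 5.65
tool_pos: [0.5992, 0.1131, 0.1158]
tcp_rot: [0.0, 0.942, 0.337, 0.002]
force: [3.6, 4.5, 0.9]
width: 0.0548
gripper_force: 42.9
```

```bash
python3 -c "
from h import *
go(.597,.113,.116)
d=get_image('wrist'); save(d,'w2')
a=np.array([.597,.113,.074]); g=-.237
print(proj(d,[[.6554,.0989,.08]]))
for t in (-.4,-.2,0): print(t,proj(d,a+np.array([.052*np.cos(g-t),.052*np.sin(g-t),0])))"
```

```text
shift [-1.7 -1.3 -0.2] rot [0. 0. 0.] yaw now -0.884 q [-0.535  0.673  0.515  1.729 -0.423  0.849 -0.714] pos [0.5992 0.1131 0.1158] t 5.65 F [3.6 4.5 0.9] w 0.0548 gf 42.9
[[404.72440274 190.8993884 ]]
-0.4 [[362.67288542 172.58409478]]
-0.2 [[377.51218393 183.52859846]]
0 [[389.38594343 196.95407873]]
```

View pics/w2.png

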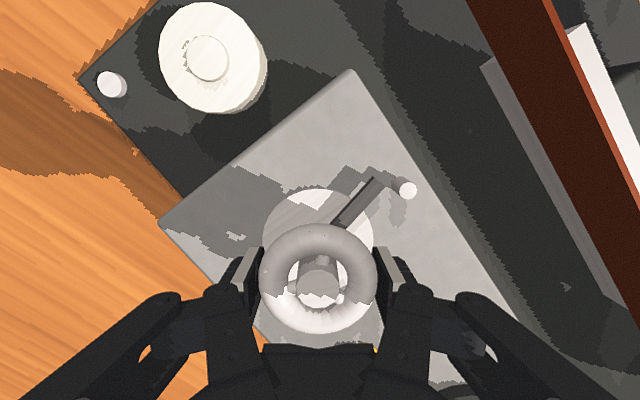

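The wrist view has the pointer tip at about (377,182) and the stud at (408,190), so it's about 0.2 rad short.

play_rows([
  [0,0,0,0,0,0,0.08],
  [0,0,0,0,0,0,0.16],
  [0,0,0,0,0,0,0.22],
  [0,0,0,0,0,0,0.22],
  [0,0,0,0,0,0,0.22],
  [0,0,0,0,0,0,0.22],
])

```text
time_s: 6.2
tool_pos: [0.5993, 0.1128, 0.1158]
tcp_rot: [-0.0, 0.973, 0.232, 0.002]
force: [4.2, 4.0, 0.4]
width: 0.0549
gripper_force: 43.3
```

```bash
python3 -c "
from h import *
go(.597,.113,.116)
d=get_image('wrist'); save(d,'w3',(270,130,470,330),3)
a=np.array([.597,.113,.076]); g=-.237
f=lambda p:np.round((proj(d,p)-[270,130])*3)
print('stud',f([[.6554,.0989,.08]]))
for t in (-.2,0,.2): print(t,f([a+np.array([r*np.cos(g-t),r*np.sin(g-t),0]) for r in (.03,.052)]))"
```

```text
shift [-2.  -1.2 -0.2] rot [0. 0. 0.] yaw now -1.103 q [-0.569  0.687  0.578  1.729 -0.474  0.865 -0.885] pos [0.5993 0.1128 0.1158] t 6.2 F [4.2 4.  0.4] w 0.0549 gf 43.3
stud [[358. 131.]]
-0.2 [[214. 232.]
 [276. 129.]]
0 [[240. 249.]
 [321. 161.]]
0.2 [[261. 271.]
 [358. 201.]]
```

View pics/w3.png

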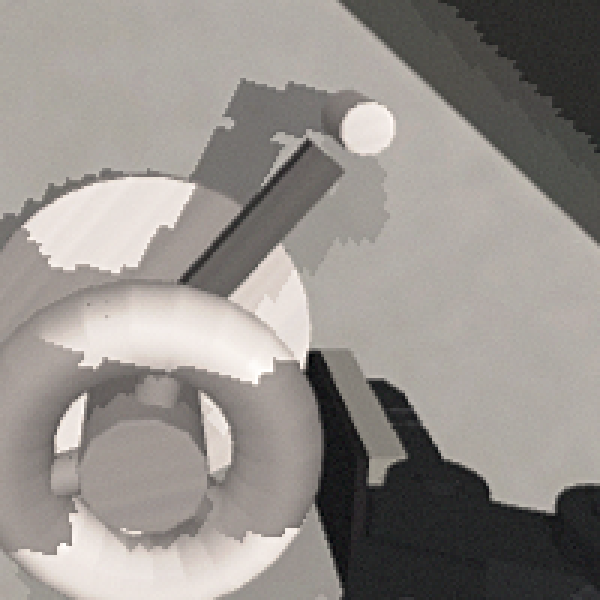

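The pointer's line runs into the stud, within about 0.02 rad. I'll release and lift.

play_rows([
  [0.4,0,0,0,0,0,0],
  [0.7,0,0,0,0,0,0],
  [1,0,0,0,0,0,0],
  [1,0,0,0,0,0,0],
  [1,0,0,0,0,0,0],
  [1,0,0,0,0,0,0],
  [1,0,0,-15,0,0,0],
  [1,0,0,-35,0,0,0],
  [1,0,0,-55,0,0,0],
  [1,0,0,-65,0,0,0],
  [1,0,0,-65,0,0,0],
  [1,0,0,-65,0,0,0],
  [1,0,0,-65,0,0,0],
])

```text
time_s: 7.33
tool_pos: [0.5971, 0.1119, 0.1791]
tcp_rot: [-0.0, 0.973, 0.229, -0.001]
force: [-0.1, 0.2, 0.8]
width: 0.0857
gripper_force: 0.0
```

```bash
python3 -c "
from h import *
go(.555,-.0625,.18)"
```

```text
shift [-115.6  137.2   -0.8] rot [0. 0. 0.] yaw now -1.108 q [-0.598  0.62   0.627  1.663 -0.417  0.998 -0.937] pos [0.5971 0.1119 0.1791] t 7.3333 F [-0.1  0.2  0.8] w 0.0857 gf 0.0
```

play_rows([
  [1,-10,12,0,0,0,0],
  [1,-32,38,0,0,0,0],
  [1,-55,65,0,0,0,0],
  [1,-78,92,0,0,0,0],
  [1,-98,117,0,0,0,0],
  [1,-111,132,0,0,0,0],
  [1,-116,137,0,0,0,0],
  [1,-116,137,0,0,0,0],
  [1,-116,137,0,0,0,0],
  [1,-116,137,0,0,0,0],
])

```text
time_s: 8.17
tool_pos: [0.5553, -0.0609, 0.1797]
tcp_rot: [-0.001, 0.973, 0.23, -0.0]
force: [0.4, -0.2, -0.0]
width: 0.0856
gripper_force: 0.0
```

```bash
python3 -c "
from h import *
go(.555,-.0625,.122)
d=get_image('wrist'); save(d,'w4')
print(proj(d,[[.555,-.0625,.13],[.555,-.0625,.116]]))"
```

```text
shift [-1.   1.3 57.7] rot [0. 0. 0.] yaw now -1.106 q [-0.332  0.547  0.625  1.793 -0.391  0.928 -0.643] pos [ 0.5553 -0.0609  0.1797] t 8.1667 F [ 0.4 -0.2 -0. ] w 0.0856 gf 0.0
[[319.52326953 242.08775207]
 [319.39756488 233.6002251 ]]
```

View pics/w4.png

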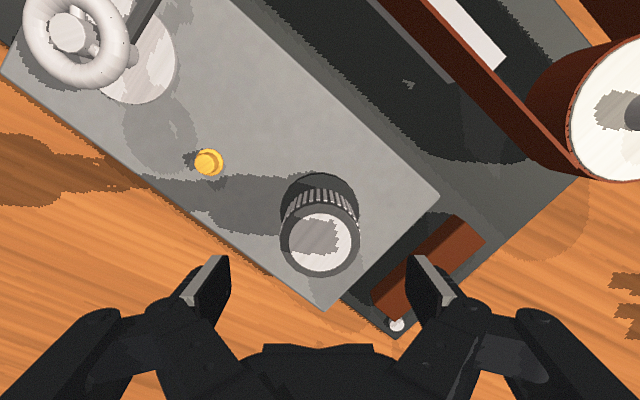

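The wrist view has the collar top at (320,241) against a predicted (319.5,242), so it's centred. I'll descend and grip.

play_rows([
  [1,0,0,10,0,0,0],
  [1,0,0,28,0,0,0],
  [1,0,0,44,0,0,0],
  [1,0,0,54,0,0,0],
  [1,0,0,57,0,0,0],
  [1,0,0,57,0,0,0],
  [1,0,0,57,0,0,0],
  [0,0,0,57,0,0,0],
  [0,0,0,57,0,0,0],
  [0,0,0,57,0,0,0],
  [0,0,0,57,0,0,0],
  [0,0,0,57,0,0,0],
  [0,0,0,57,0,0,0],
  [0,0,0,57,0,0,0],
  [0,0,0,57,0,0,0],
], grip_force=60)

```text
time_s: 9.47
tool_pos: [0.5553, -0.0624, 0.1235]
tcp_rot: [-0.0, 0.973, 0.229, 0.0]
force: [-0.2, 1.9, 3.6]
width: 0.0483
gripper_force: 61.3
```

Gripped well. I'll press about 9 mm and start turning counter-clockwise.

play_rows([
  [0,0,0,3,0,0,0],
  [0,0,0,6,0,0,0],
  [0,0,0,9,0,0,0],
  [0,0,0,9,0,0,0],
  [0,0,0,9,0,0,0],
])

```text
time_s: 9.88
tool_pos: [0.5554, -0.0625, 0.116]
tcp_rot: [-0.001, 0.973, 0.229, 0.001]
force: [-5.3, 4.3, 22.4]
width: 0.0491
gripper_force: 64.2
```

play_rows([
  [0,0,0,0,0,0,-0.05],
  [0,0,0,0,0,0,-0.1],
  [0,0,0,0,0,0,-0.15],
  [0,0,0,0,0,0,-0.2],
  [0,0,0,0,0,0,-0.25],
  [0,0,0,0,0,0,-0.3],
  [0,0,0,0,0,0,-0.3],
])

```text
time_s: 10.47
tool_pos: [0.5553, -0.0624, 0.1161]
tcp_rot: [-0.0, 0.928, 0.374, 0.001]
force: [-6.5, 3.8, 22.3]
width: 0.0485
gripper_force: 63.6
```

play_rows([
  [0,0,0,0,0,0,-0.05],
  [0,0,0,0,0,0,-0.1],
  [0,0,0,0,0,0,-0.15],
  [0,0,0,0,0,0,-0.2],
  [0,0,0,0,0,0,-0.2],
])

```text
time_s: 10.88
tool_pos: [0.5553, -0.0624, 0.1156]
tcp_rot: [-0.0, 0.886, 0.465, 0.001]
force: [-4.7, 3.7, 17.3]
width: 0.0484
gripper_force: 63.0
```

play_rows([
  [0,0,0,0,0,0,-0.03],
  [0,0,0,0,0,0,-0.06],
  [0,0,0,0,0,0,-0.06],
])

```text
time_s: 11.13
tool_pos: [0.5553, -0.0624, 0.1152]
tcp_rot: [-0.0, 0.872, 0.49, 0.001]
force: [-4.0, 3.9, 13.2]
width: 0.0483
gripper_force: 63.0
```

```bash
python3 -c "
from h import *
go(.555,-.0625,.122); print(state()['moment'])"
```

```text
shift [-0.3 -0.2 -6.8] rot [0. 0. 0.] yaw now -0.546 q [-0.19   0.59   0.403  1.864 -0.327  0.752 -0.153] pos [ 0.5553 -0.0624  0.1152] t 11.1333 F [-4.   3.9 13.2] w 0.0483 gf 63.0
[0.65023883 0.6875353  0.15041528]
```

The force has dropped from 22 to 13 N, so the collar looks aligned. I'll push down.

play_rows([
  [0,0,0,2,0,0,0],
  [0,0,0,4,0,0,0],
  [0,0,0,4,0,0,0],
  [0,0,0,4,0,0,0],
])

```text
time_s: 11.47
tool_pos: [0.5553, -0.0624, 0.1129]
tcp_rot: [-0.0, 0.872, 0.49, 0.001]
force: [-9.4, 4.1, 30.2]
width: 0.0481
gripper_force: 64.9
```

```bash
python3 -c "
from h import *
d=get_image('wrist'); e=get_image('scene')
c=proj(e,[[.555,-.0625,.1]])[0].astype(int); print(c)
a=cv2.resize(d['img'][150:400,220:420],None,fx=2,fy=2,interpolation=0)
x0,y0=c[0]-25,c[1]-32
b=cv2.resize(e['img'][y0:y0+62,x0:x0+50],None,fx=8,fy=8,interpolation=0)
b=np.vstack([b,np.zeros((4,400,3),np.uint8)])
cv2.imwrite('pics/c5.png',np.hstack([a,b])[:,:,::-1])
for z in (.13,.124,.121,.118,.116): print(z,(proj(d,[[.555,-.0625,z]])-[220,150])*2,((proj(e,[[.555,-.0625,z]])-[x0,y0])*8))
for z in (.088,.082,.079,.074,.072): print(z,((proj(e,[[.58,-.0625,z]])-[x0,y0])*8))
"
```

```text
[285 203]
0.13 [[194.11130396 315.59808541]] [[193.2560017  170.73417341]]
0.124 [[194.10743582 297.89361578]] [[194.76860145 188.56141526]]
0.121 [[194.10563526 289.65247603]] [[195.52050377 197.4232073 ]]
0.118 [[194.10391571 281.78207812]] [[196.26949706 206.2507141 ]]
0.116 [[194.10281168 276.72894197]] [[196.76721812 212.11676941]]
0.088 [[211.66879037 346.37632095]]
0.082 [[213.10223566 363.43047885]]
0.079 [[213.81481292 371.90823887]]
0.074 [[214.99635545 385.96542906]]
0.072 [[215.46685592 391.56312384]]
```

View pics/c5.png

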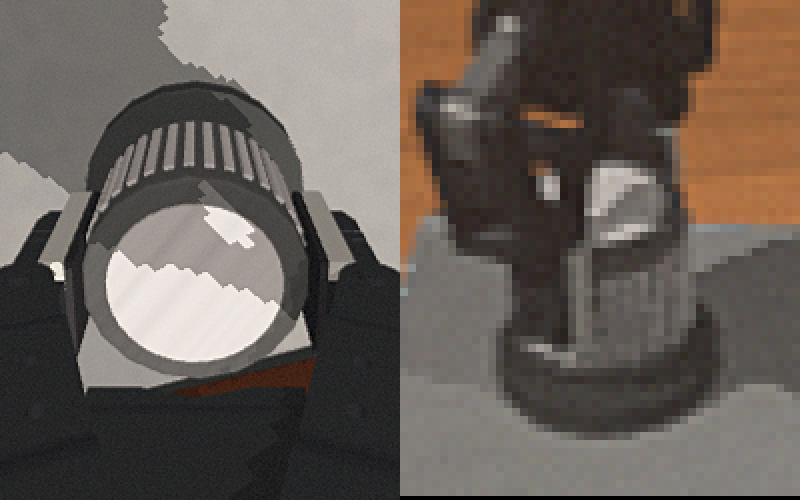

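The wrist half puts the collar top at about (195,283), so roughly 118–120 mm high and mostly down. The force is still 30 N, so I may be at the edge of the keyway. I'll ease off and turn a little further.

play_rows([
  [0,0,0,-4,0,0,0],
  [0,0,0,-4,0,0,0],
  [0,0,0,-4,0,0,-0.03],
  [0,0,0,-4,0,0,-0.06],
  [0,0,0,-4,0,0,-0.06],
  [0,0,0,-4,0,0,-0.06],
])

```text
time_s: 12.07
tool_pos: [0.5553, -0.0623, 0.115]
tcp_rot: [-0.0, 0.857, 0.516, 0.001]
force: [-2.6, 2.3, 10.9]
width: 0.0486
gripper_force: 62.5
```

```bash
python3 -c "
from h import *
go(.555,-.0625,.122); print(state()['moment'])"
```

```text
shift [-0.3 -0.2 -7. ] rot [0. 0. 0.] yaw now -0.487 q [-0.179  0.587  0.386  1.864 -0.312  0.749 -0.108] pos [ 0.5553 -0.0623  0.115 ] t 12.0667 F [-2.6  2.3 10.9] w 0.0486 gf 62.5
[0.62480562 0.55884254 0.23232937]
```

play_rows([
  [0,0,0,0,0,0,-0.03],
  [0,0,0,0,0,0,-0.06],
  [0,0,0,0,0,0,-0.06],
  [0,0,0,0,0,0,-0.06],
])

```text
time_s: 12.4
tool_pos: [0.5553, -0.0624, 0.1146]
tcp_rot: [-0.0, 0.841, 0.541, 0.0]
force: [-1.3, 4.0, 7.4]
width: 0.0483
gripper_force: 62.2
```

```bash
python3 -c "
from h import *
go(.555,-.0625,.122); print(state()['moment'])"
```

```text
shift [-0.2 -0.2 -7.4] rot [0. 0. 0.] yaw now -0.428 q [-0.168  0.585  0.368  1.864 -0.298  0.745 -0.063] pos [ 0.5553 -0.0624  0.1146] t 12.4 F [-1.3  4.   7.4] w 0.0483 gf 62.2
[0.51811333 0.31435355 0.03281437]
```

Torque is low, so it's still turning freely, and the falling force looks like the pads creeping down the collar. I'll grip harder and continue.

play_rows([
  [0,0,0,0,0,0,0],
  [0,0,0,0,0,0,0],
  [0,0,0,3,0,0,0],
  [0,0,0,3,0,0,0],
  [0,0,0,3,0,0,0],
], grip_force=115)

```text
time_s: 12.82
tool_pos: [0.5553, -0.0624, 0.1115]
tcp_rot: [-0.0, 0.841, 0.541, 0.0]
force: [-1.1, 2.5, 8.3]
width: 0.0475
gripper_force: 117.2
```

play_rows([
  [0,0,0,0,0,0,-0.04],
  [0,0,0,0,0,0,-0.08],
  [0,0,0,0,0,0,-0.12],
  [0,0,0,0,0,0,-0.12],
  [0,0,0,0,0,0,-0.12],
])

```text
time_s: 13.23
tool_pos: [0.5552, -0.0624, 0.1116]
tcp_rot: [-0.0, 0.808, 0.589, 0.001]
force: [-2.4, 3.1, 8.2]
width: 0.0472
gripper_force: 117.5
```

```bash
python3 -c "
from h import *
go(.555,-.0625,.122); print(state()['moment'])
d=get_image('wrist'); save(d,'w6')
g=d['img'][150:400,220:420].astype(int); m=((g.min(2)>120)).astype(np.uint8)
n,l,st,c=cv2.connectedComponentsWithStats(m)
print([ (st[i].tolist(),c[i].round(1).tolist()) for i in range(1,n) if st[i,4]>800])
"
```

```text
shift [ -0.2  -0.2 -10.4] rot [0. 0. 0.] yaw now -0.31 q [-0.144  0.584  0.33   1.867 -0.273  0.734  0.029] pos [ 0.5552 -0.0624  0.1116] t 13.2333 F [-2.4  3.1  8.2] w 0.0472 gf 117.5
[ 0.66301772  0.25453583 -0.99767775]
[([103, 0, 97, 139, 7866], [164.4, 49.9]), ([0, 61, 39, 73, 1621], [13.7, 94.5]), ([53, 102, 88, 78, 5476], [97.0, 140.6])]
```

Pressing 3 mm deeper added only 0.9 N, which is the return spring alone, and turning now meets 1 N m. The collar is keyed. I'll undo the last turn and push home.

play_rows([
  [0,0,0,0,0,0,0.06],
  [0,0,0,1,0,0,0.1],
  [0,0,0,2,0,0,0.1],
  [0,0,0,3,0,0,0.1],
  [0,0,0,3,0,0,0.1],
  [0,0,0,3,0,0,0.1],
])

```text
time_s: 13.78
tool_pos: [0.5553, -0.0624, 0.1106]
tcp_rot: [-0.0, 0.836, 0.549, 0.001]
force: [-7.8, 3.6, 28.1]
width: 0.0473
gripper_force: 119.8
```

play_rows([
  [0,0,0,1,0,0,0],
  [0,0,0,2,0,0,0],
  [0,0,0,2,0,0,0],
  [0,0,0,2,0,0,0],
])

```text
time_s: 14.12
tool_pos: [0.5554, -0.0624, 0.1103]
tcp_rot: [-0.0, 0.836, 0.549, 0.002]
force: [-12.7, 6.1, 45.1]
width: 0.047
gripper_force: 121.8
```

It's hit a hard stop at 13.2 mm of travel. I'll ease the push to about 25 N and check with a picture.

play_rows([
  [0,0,0,-2,0,0,0],
  [0,0,0,-2,0,0,0],
  [0,0,0,-2,0,0,0],
  [0,0,0,-2,0,0,0],
])

```text
time_s: 14.45
tool_pos: [0.5553, -0.0624, 0.1105]
tcp_rot: [-0.0, 0.836, 0.549, 0.001]
force: [-7.2, 4.4, 27.4]
width: 0.0476
gripper_force: 118.9
```

```bash
python3 -c "
from h import *
go(.555,-.0625,.122); print(state()['moment'],state()['joint_velocities'].round(3))
d=get_image('wrist'); e=get_image('top')
a=cv2.resize(d['img'][150:400,220:420],None,fx=2,fy=2,interpolation=0)
b=cv2.resize(e['img'][150:250,265:345],None,fx=5,fy=5,interpolation=0)
cv2.imwrite('pics/c7.png',np.hstack([a,b])[:,:,::-1])
for z in (.13,.121,.118,.116): print(z,(proj(d,[[.5555,-.0625,z],[.5555+.025,-.0625,z],[.5555-.025,-.0625,z]])-[220,150])*2)
print(400+5*(proj(e,[[.597,.1125,.117],[.6555,.0985,.08],[.597+.052*np.cos(.237),.1125-.052*np.sin(.237),.076]])-[265,150]))
"
```

```text
shift [ -0.2  -0.2 -11.5] rot [0. 0. 0.] yaw now -0.408 q [-0.162  0.589  0.359  1.869 -0.298  0.734 -0.044] pos [ 0.5553 -0.0624  0.1105] t 14.45 F [-7.2  4.4 27.4] w 0.0476 gf 118.9
[ 0.9120069   1.5921506  -0.07902519] [ 0.     0.001 -0.001 -0.     0.002 -0.    -0.001]
0.13 [[196.58231979 321.79597441]
 [318.43351728 276.34777909]
 [ 80.37096176 365.14061613]]
0.121 [[196.39924008 294.93207277]
 [309.48809435 252.14551735]
 [ 88.18465811 335.87447366]]
0.118 [[196.34380223 286.79749136]
 [306.78536235 244.83314903]
 [ 90.55572631 326.99365508]]
0.116 [[196.30823272 281.57825761]
 [305.05272739 240.14542381]
 [ 92.07826202 321.29100873]]
[[514.51323695 589.99193116]
 [564.2119236  460.94294242]
 [559.84696725 483.54540293]]
```

View pics/c7.png

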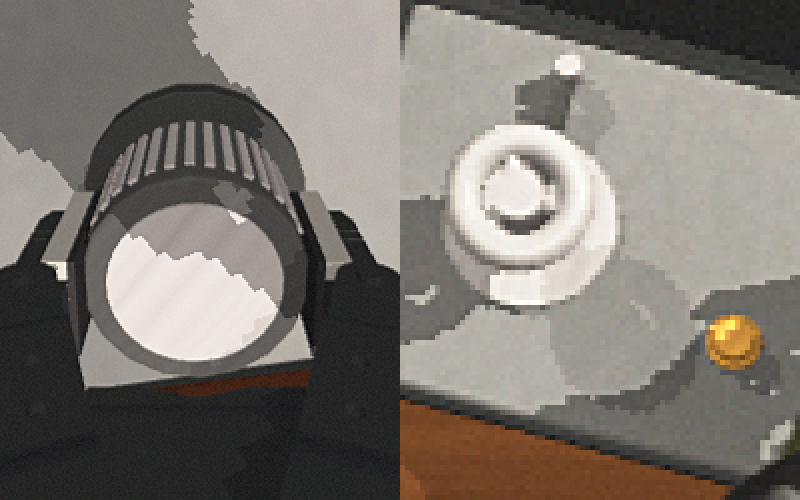

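The left half has the collar top at (195,282), against a prediction of 281.6 for 116 mm, i.e. home. The right half shows the pointer at (565,90) lined up with the stud at (568,63) and the bushing untouched. Last, a check of the disc's full extents against the candidate heights.

```bash
python3 -c "
from h import *
d=get_image('wrist'); t=np.linspace(0,6.283,200)
for z in (.121,.119,.118,.117,.116):
  for r in (.0205,.025):
    p=(proj(d,np.c_[.5553+r*np.cos(t),-.0624+r*np.sin(t),0*t+z])-[220,150])*2
    print(z,r,p.min(0).round(),p.max(0).round())
e=state();print(e['tool_pos'],e['force'],e['gripper_force'],e['time_s'])
"
```

```text
0.121 0.0205 [ 96. 204.] [294. 377.]
0.121 0.025 [ 75. 183.] [316. 395.]
0.119 0.0205 [ 98. 200.] [293. 371.]
0.119 0.025 [ 76. 179.] [314. 388.]
0.118 0.0205 [ 99. 198.] [292. 368.]
0.118 0.025 [ 77. 177.] [313. 385.]
0.117 0.0205 [ 99. 196.] [291. 365.]
0.117 0.025 [ 78. 175.] [312. 381.]
0.116 0.0205 [100. 194.] [290. 362.]
0.116 0.025 [ 79. 174.] [311. 378.]
[ 0.55534847 -0.0623805   0.11057088] [-7.34032003  5.08424192 28.21450985] 118.89474034309387 14.6
```

```bash
python3 -c "
from workcell import finish_job
print(finish_job())"
```

```text
the job is handed in; nothing more can be done
None
```

I handed the job in at 14.6 s: the pointer was at the stud (within about 0.02 rad by camera), the collar was pushed to its hard stop (about 13–14 mm by arm travel and camera) and still gripped, and I touched no loose parts; the hand-in returned no verdict.

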